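# Check the spring of a glassware showcase lid

## Robot

A 6-joint arm with a two-finger parallel gripper is mounted at the origin on the work surface. World frame = base frame: x ahead of the robot, y to its left, z up, the work surface at z = 0. Lengths are in mm, angles in rad, forces in N, time in s.
With the tool pointing down it reaches from about 350 to 775 mm from the base axis. Payload 7.3 kg.
Tool frame: the origin (TCP) lies at the very end of the fingers, on their centre line; the grasp point (between the pads) lies 19 mm behind it; z points along the fingers, y is the line along which they close (so a half turn about z gives the same grasp; the last joint's range is limited). The gripper opens to 92 mm and grips with 3 to 60 N. Pads are 19 mm wide; open, the fingers measure 130 mm over their backs; the gripper's body (75 mm by 190 mm) begins 47 mm behind the grasp point.
Start: joints at [-1.349, 0.342, 1.524, -0, 1.275, -0.146], TCP at [188.794, -489.9, 226.741] pointing down, gripper open.
Joint ranges: [-2.53, 2.53], [-0.77, 2.02], [0.04, 2.7], [-1, 4.14], [0.28, 2.66], [-3.11, 3.11]. Speed limits (rad/s): [2.57, 2.57, 3.14, 3.14, 3.14, 3.14].

## Interface

Orientations are given as a unit quaternion [w, x, y, z].
In Python, from rig import observe, read_camera, finish_job gives the robot as it stands.
- The arm moves only by the tool play_rows, never from a script. Its argument "motion" is a list of rows, each a list of 3 entries, a list of its own where there are three numbers: the finger opening in mm, from 0 to 91.8, then the shift along the world's x, y, z in mm, then the turn about the world's z in degrees. A call has 1 to 12 rows; each row is the pose to reach, as a shift and turn from the pose commanded when the call began; what a row does not reach only later rows make up. A row lasts 1/10 s, in which the tool goes at most 50 mm and 8.59 degrees, less where a joint would pass 70% of its speed; a pose out of reach is approached as far as the arm can. A call with a gripper value outside its range is refused whole. The fingers move at their own pace and stop on an object; "grip_force" is the grip in N (left out, the last holds). Time passes only in rows, so rows that repeat a pose let the fingers close. It gives the time, the measured TCP pose, the force, the opening and the grip force at its end, in the units of the state.
- observe(): the state, without advancing time (a new reading comes with each control period).
- read_camera(name): name is "scene" or "top"; returns a dict with "img" (400x640x3 uint8, red, green, blue), "fovy" (degrees; the focal length in pixels is half the picture's height over the tangent of half this angle, whatever the lens; pixels are square), "cx", "cy" (the principal point, pixels), "T" (4x4, takes a point from camera to world coordinates). Camera axes: x right, y down, z forward; pixel columns grow to the right and rows downward; lengths in mm; the calibration is good to about 2 mm. A picture is of the moment at which its call begins. There is no depth.
- finish_job(): hands the job in; it is judged then, once.
The state is a dict: "t": time; "qpos": joint angles; "qvel": joint speeds; "joint_torque": joint torques, N m; "tcp_pos": TCP position; "ee_rot": TCP orientation; "ft_force": force on the tool from outside, world axes, zero at the start; "wrist_torque": the same for the moment, N m; "opening": finger opening in mm; "gripper_force": force on a finger pad.
Only numpy, scipy, OpenCV 4.12 (cv2) and the standard library are available. Lean on these libraries where they do the work, as an engineer would, in place of code of your own. Each camera call takes 0.05 s, during which the arm holds its last target. There are 200 camera calls.

## Task

Check the lid spring of the countertop showcase: press the red catch down until it stays down by itself, then lift the lid past its balance point (where the spring begins to carry it), without letting it swing open to its stop. Then ease it back to just below the balance point, a few degrees and no more than ten, and finish there still holding the lid at rest in the gripper. Do not disturb the glassware and goods around the case.

Things in the scene. Friction and masses are not known exactly. Their poses are not given: they have to be found in the camera images.
- case: open wooden showcase with small bottles inside, 180 (x) x 300 (y) x 100 mm high, fixed to the counter; its lid and catch are listed separately. Origin: centre of its underside; z up, -x is its front (catch side, towards the robot), +y its left-hand side, on which a fixed steel arc stands with a red mark at the lid's balance angle.
- lid (a joint): angle of the lid in rad: 0 shut, opens upwards about the case's +y axis to a stop at 1.25. The lid weighs 0.8 kg; its spring balances it at 0.80: released below that it falls shut, above that it swings open to the stop. There is no friction to keep it anywhere. Lifting it from shut takes about 1 N at the handle, holding it near the balance point under 1 N. While the catch is up, its hook bars the lid.
- lid_hinge (a point): point on the lid's hinge line, in the middle of the case's back (+x) top edge: 90 mm behind the case's origin, 100.5 mm above the counter. Axes are the lid's own (equal to the case's when shut).
- lid_handle (a point): middle of the lid's handle, a dark round steel bar 10 mm thick and 130 mm long (110 mm free between its two posts), parallel to the case's y axis. In the lid's axes it lies 160 mm in front of (-x) and 47 mm above (+z) the hinge line, 35 mm above the lid's top face and 20 mm behind its front edge. The lid is 180 x 300 x 12 mm, a wooden frame with a clear pane.
- catch (a joint): angle of the catch in rad: 0 up (lid barred), 0.45 fully down (lid free). It springs back up if let go before 0.33 and snaps down to 0.45 and stays there beyond that. It takes about 7 N at the pad at first, less further down.
- catch_pad (a point): middle of the top face of the catch's red finger pad, 32 (x) x 34 (y) mm, 6 mm thick, in front of the case towards its right-hand (-y) end: from the case's origin 142 mm to -x, 95 mm to -y and 101 mm up. Fully pressed, the pad is 29 mm lower, 3 mm further to -x. The catch's hinge is parallel to the case's y axis. Its hook reaches 22 mm above the case's rim, right behind the pad.
- tumbler: bystander, loose, to be left alone: amber glass tumbler, 72 mm across, 90 mm high. Origin: centre of its underside, z up.
- bottle: bystander, loose, to be left alone: clear glass bottle with cork, 56 mm across, 140 mm high. Origin: centre of its underside, z up.
- decanter: bystander, loose, to be left alone: green glass decanter with stopper, 68 mm across, 132 mm high. Origin: centre of its underside, z up.
- dish: bystander, loose, to be left alone: white ceramic dish, 90 mm across, 25 mm high. Origin: centre of its underside, z up.
- jar: bystander, loose, to be left alone: amber jar with wooden lid, 68 mm across, 80 mm high. Origin: centre of its underside, z up.
- giftbox: bystander, loose, to be left alone: yellow gift box 90 x 70 x 45 mm. Origin: centre of its underside, z up.
- mug: bystander, loose, to be left alone: blue ceramic cup, 74 mm across, 85 mm high. Origin: centre of its underside, z up.

How it is judged:
By the outcome, as a careful person would: the job done as asked, in the order asked, and still so for the second after the job is handed in, while the arm keeps its last pose, push and grip.
It also fails if it takes over 54 s, if anything falls off the work surface, if the arm or the gripper's body presses on something with over 40 N, if the wrist force passes 120 N, or if a joint passes its speed limit or range.

## Working session

There is one attempt and no reset: what is moved stays moved. The work goes in short steps, Python scripts to look and compute and a tool call to move; the robot and the scene stay as the last step left them, time stands still between calls to the robot, and variables do not carry over. Pictures are saved under pics/ and viewed, at most 10 in all, crops included, and the job is handed in when it is done.

Besides the shell and the picture viewer there is one more tool, called after ">>>" by a JSON object that holds its "method" and its "body". play_rows: Moves the arm, as the interface text tells. Its arguments: {"type":"object","properties":{"motion":{"type":"array"},"grip_force":{"type":"number"}},"required":["motion"]}

```bash
ls; mkdir -p pics
python3 - <<'E'
from rig import observe, read_camera
import cv2,numpy as np
s=observe();print(s)
for n in("scene","top"):
    c=read_camera(n);cv2.imwrite(f"pics/{n}0.png",c["img"][:,:,::-1]);print(n,c["fovy"],c["cx"],c["cy"],np.round(c["T"],3).tolist())
E
```

```text
pics
{'t': 0.0, 'qpos': array([-1.34901291e+00,  3.42708204e-01,  1.52502743e+00, -1.15890051e-05,
        1.27539580e+00, -1.46007531e-01]), 'qvel': array([ 1.52526459e-03,  2.47248959e-03, -7.28044325e-04,  8.37199928e-05,
        2.49086905e-04,  1.14938241e-03]), 'joint_torque': array([-2.10969010e-04, -4.31245708e+01, -2.44217259e+01,  7.17471843e-02,
        5.61016321e-02, -1.38924315e-04]), 'tcp_pos': array([ 188.68849733, -489.47840989,  226.04886598]), 'ee_rot': array([-7.68628731e-04,  9.83138225e-01,  1.82862350e-01, -3.46819008e-05]), 'ft_force': array([ 0.52203008, -0.19650405,  0.09029517]), 'wrist_torque': array([ 0.05525705,  0.02322523, -0.03116744]), 'gripper_force': 0.0, 'opening': 91.88757454692568}
scene 54.06361529616031 321.03997071322823 204.32232209574573 [[0.725, 0.502, -0.471, 1142.842], [0.689, -0.529, 0.496, -547.547], [-0.0, -0.684, -0.73, 1008.012], [0.0, 0.0, 0.0, 1.0]]
top 43.84322045197953 315.9640979959667 200.56896484812708 [[0.074, -0.972, 0.225, 290.364], [-0.997, -0.074, 0.011, 56.878], [0.006, -0.225, -0.974, 1404.273], [0.0, 0.0, 0.0, 1.0]]
```

View pics/scene0.png

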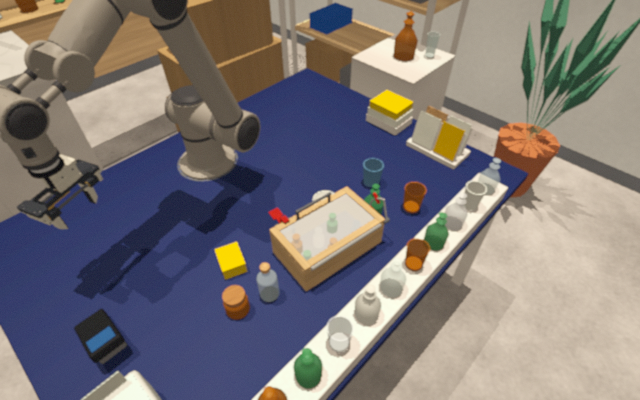

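View pics/top0.png

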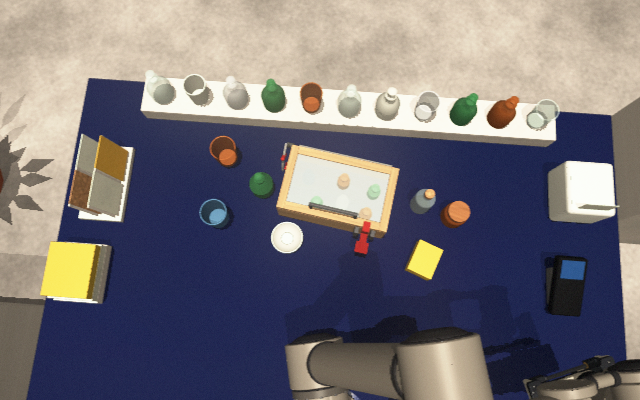

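The top view shows the case at about (338,190), its handle near (333,210), the red catch near (362,240), the dish at (287,237) and the giftbox at (424,260).

```bash
cat > h.py <<'E'
import numpy as np,cv2
from rig import observe, read_camera
def ray(c,u,v,z):
    T=c["T"];f=200/np.tan(np.radians(c["fovy"])/2)
    d=T[:3,:3]@np.array([(u-c["cx"])/f,(v-c["cy"])/f,1]);o=T[:3,3]
    return o+d*(z-o[2])/d[2]
def proj(c,p):
    T=c["T"];f=200/np.tan(np.radians(c["fovy"])/2)
    q=T[:3,:3].T@(np.asarray(p)-T[:3,3]);return c["cx"]+f*q[0]/q[2],c["cy"]+f*q[1]/q[2]
def redmask(im):
    h=cv2.cvtColor(im,cv2.COLOR_RGB2HSV)
    return (((h[...,0]<6)|(h[...,0]>174))&(h[...,1]>170)&(h[...,2]>90)).astype(np.uint8)
E
python3 - <<'E'
from h import *
c=read_camera("top");im=c["img"]
cv2.imwrite("pics/topc.png",cv2.resize(im[130:280,260:460,::-1],None,fx=4,fy=4,interpolation=cv2.INTER_CUBIC))
for n in("top","scene"):
    d=read_camera(n);k,l,st,ce=cv2.connectedComponentsWithStats(redmask(d["img"]))
    for i in range(1,k):
        if st[i,4]>5: print(n,st[i],ce[i],ray(d,*ce[i],101).round(0))
h=cv2.cvtColor(im,cv2.COLOR_RGB2HSV)
w=((h[...,0]>8)&(h[...,0]<22)&(h[...,1]>70)&(h[...,2]>120)).astype(np.uint8)
k,l,st,ce=cv2.connectedComponentsWithStats(w[130:250,270:405])
i=1+np.argmax(st[1:,4]);p=np.argwhere(l==i)[:,::-1]+[270,130]
W=np.array([ray(c,u,v,112.5)[:2] for u,v in p],np.float32)
print(cv2.minAreaRect(W),cv2.boxPoints(cv2.minAreaRect(W)))
E
```

```text
top [281 156   4   4  12] [282.5 157.5] [705. 172. 101.]
top [362 221   8  12  67] [365.92537313 226.64179104] [530. -67. 101.]
top [354 233  14  21 191] [361.4973822 244.0052356] [483. -57. 101.]
scene [374 193   3   5  11] [374.90909091 195.27272727] [656. 218. 101.]
scene [376 199   3   4   7] [377.14285714 200.42857143] [675. 205. 101.]
scene [269 208  19  15 153] [277.87581699 215.39215686] [492. -57. 101.]
((627.3757934570312, 15.812240600585938), (301.1937561035156, 186.58782958984375), 81.21378326416016) [[ 512.1733   -118.766945]
 [ 696.5716   -147.26788 ]
 [ 742.5783    150.39142 ]
 [ 558.18      178.89236 ]]
```

View pics/topc.png

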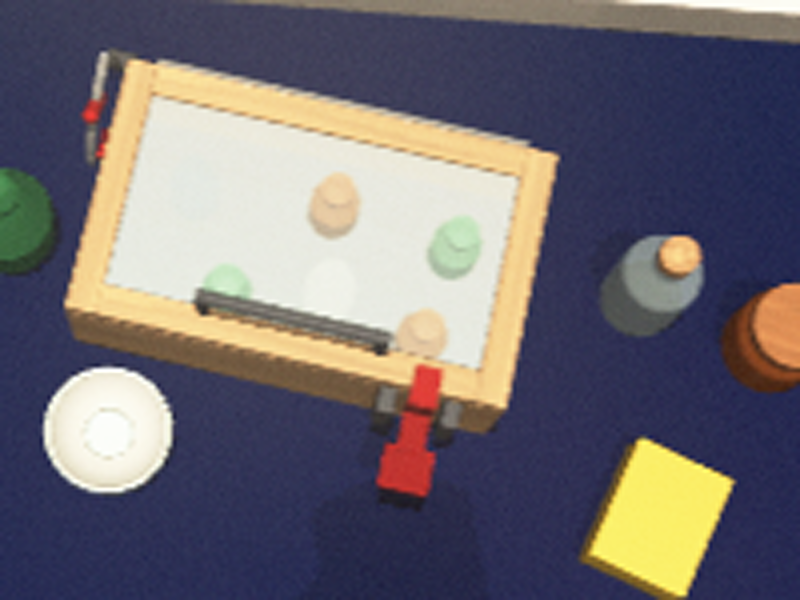

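Run:
```python
from h import *
c=read_camera("top");P=lambda a,b,z:ray(c,260+a/4-.4,130+b/4-.4,z).round(1)
print("pad",P(408,474,101)); a,b=P(202,297,150),P(386,340,150);print("handle",a,b,(a+b)/2,np.degrees(np.arctan2((a-b)[0],(a-b)[1])))
# lid top face corners: back-left, back-right, front-left, front-right
for q in((130,62),(557,156),(67,305),(505,407)):print(P(*q,112.5))
print("dish",P(108,430,25),"gift",P(660,518,45),"bottle cork",P(680,255,140),"jar",P(800,340,80),"dec",P(5,190,132))
C=np.array([630.6,15.3]);t=np.radians(-8.8);R=np.array([[np.cos(t),-np.sin(t)],[np.sin(t),np.cos(t)]])
for n,v,z in(("pad",(-142,-95),101),("han",(-70,0),147.5)):
    w=C+R@v;print(n,w,proj(c,[*w,z]),proj(read_camera("scene"),[*w,z]))
```

```text
pad [472.2 -58.1 101. ]
handle [570.2  85.3 150. ] [550.8 -35.  150. ] [560.5   25.15 150.  ] 9.160849625772975
[739.1 147.9 112.5]
[ 694.3 -146.3  112.5]
[566.3 175.2 112.5]
[ 519.6 -118.4  112.5]
dish [497.9 146.4  25. ] gift [ 462.7 -236.7   45. ] bottle cork [ 624.2 -225.   140. ] jar [ 586.6 -321.2   80. ] dec [636.9 221.6 132. ]
pad [475.73791539 -56.85770749] (np.float64(361.19568348086204), np.float64(246.73049019630042)) (np.float64(274.32741067186123), np.float64(212.57117849646465))
han [561.4240133   26.00900854] (np.float64(332.6891573651786), np.float64(209.03347110495983)) (np.float64(312.4059105887664), np.float64(202.02639593043966))
```

The case is centred at about (630,15) with yaw −8.9°. The pad comes out at (474,−57,101) and the handle at (560.5,25.5,147.5), both consistent with the given geometry. I'll go above the pad now.

>>> {"method": "play_rows", "body": {"motion": [[0, [24, 36, 0], -3], [0, [48, 72, 0], -8], [0, [72, 108, 0], -14], [0, [96, 144, 0], -20], [0, [120, 180, 0], -26], [0, [144, 220, 0], -30], [0, [172, 260, 0], -30], [0, [200, 304, 0], -30], [0, [228, 346, -20], -30], [0, [256, 390, -50], -30], [0, [284, 432, -80], -30], [0, [284, 432, -80], -30]]}}

```text
t: 1.6
tcp_pos: [473.2, -54.9, 144.9]
ee_rot: [-0.0, 0.997, -0.077, -0.001]
ft_force: [1.0, -0.2, -0.3]
opening: 1.8
gripper_force: 0.0
```

Run:
```python
from h import *
s=observe();print(s["t"],s["tcp_pos"],s["ee_rot"],s["ft_force"],s["opening"],s["qpos"])
a=read_camera("top")["img"][130:280,260:460,::-1];b=read_camera("scene")["img"][130:280,200:400,::-1]
cv2.imwrite("pics/two1.png",cv2.resize(np.vstack([a,b]),None,fx=2,fy=2,interpolation=cv2.INTER_CUBIC)[:600])
```

```text
1.6 [473.16012636 -54.86349185 144.94739212] [-4.50638667e-04  9.97060863e-01 -7.66064737e-02 -9.38064458e-04] [ 1.02699492 -0.16183481 -0.28552342] 1.8028932406610843 [-2.76869618e-01  3.43100508e-01  1.77274271e+00  5.95928836e-04
  1.02776740e+00  1.44698154e+00]
```

View pics/two1.png

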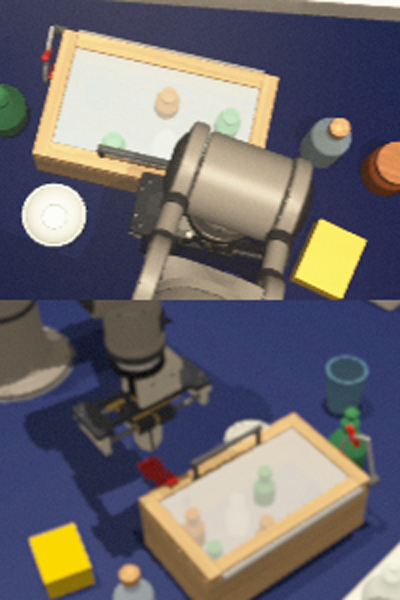

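The gripper is above and slightly in front of the red pad, with its body clear of the handle, dish and giftbox. Next I press.

>>> {"method": "play_rows", "body": {"motion": [[0, [0, -2, -15], 0], [0, [0, -2, -30], 0], [0, [0, -2, -38], 0], [0, [0, -2, -42], 0], [0, [-1, -2, -46], 0], [0, [-1, -2, -50], 0], [0, [-1, -2, -53], 0], [0, [-2, -2, -56], 0], [0, [-2, -2, -59], 0], [0, [-2, -2, -62], 0]]}}

```text
t: 2.7
tcp_pos: [470.8, -60.0, 84.6]
ee_rot: [0.0, 0.997, -0.078, 0.0]
ft_force: [-1.0, -0.8, 1.6]
opening: 0.5
gripper_force: 0.8
```

>>> {"method": "play_rows", "body": {"motion": [[0, [0, 0, -3], 0], [0, [0, 0, -6], 0], [0, [0, 0, -9], 0], [0, [0, 0, -11], 0], [0, [0, 0, -11], 0]]}}

```text
t: 3.2
tcp_pos: [471.0, -59.9, 74.0]
ee_rot: [0.0, 0.997, -0.078, 0.0]
ft_force: [-1.9, -0.2, 5.1]
opening: 0.2
gripper_force: 2.6
```

>>> {"method": "play_rows", "body": {"motion": [[0, [0, 0, 20], 0], [20, [0, 0, 60], 0], [40, [0, 0, 110], 0], [40, [0, 0, 150], 0], [40, [-30, 0, 150], 0], [40, [-80, 0, 150], 0], [40, [-80, 0, 150], 0]]}}

```text
t: 3.9
tcp_pos: [384.7, -58.4, 222.6]
ee_rot: [-0.001, 0.997, -0.078, -0.003]
ft_force: [0.5, 0.5, 0.3]
opening: 39.0
gripper_force: 0.0
```

Run:
```python
from h import *
s=observe();print(s["t"],s["tcp_pos"],s["ft_force"])
A=read_camera("top");B=read_camera("scene")
for n,d in(("top",A),("scene",B)):
    k,l,st,ce=cv2.connectedComponentsWithStats(redmask(d["img"]))
    for i in range(1,k):
        if st[i,4]>30: print(n,st[i],ce[i])
for z,x in((101,473.5),(72,470.5)):print(proj(A,[x,-57.5,z]),proj(B,[x,-57.5,z]))
a=A["img"][170:270,300:400,::-1];b=B["img"][160:260,250:350,::-1]
cv2.imwrite("pics/two2.png",cv2.resize(np.hstack([a,b]),None,fx=4,fy=4,interpolation=cv2.INTER_CUBIC))
```

```text
3.9 [384.74771632 -58.43603001 222.61877395] [0.45934742 0.48668233 0.33310467]
scene [270 214  16  10  96] [277.22916667 218.46875   ]
(np.float64(361.3933964239118), np.float64(247.59140625447722)) (np.float64(273.69220410896713), np.float64(212.31422047952785))
(np.float64(360.3084421449564), np.float64(250.1311931141032)) (np.float64(273.8696451759064), np.float64(217.95054520645843))
```

View pics/two2.png

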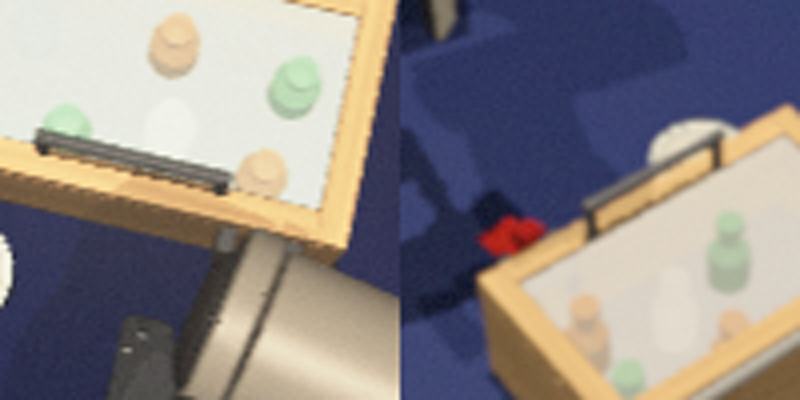

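The catch is down by itself: the red patch in the scene view dropped from row about 215 to 218.5 and the hook no longer shows above the rim. The handle ends are where predicted. Now I turn and move over the handle.

>>> {"method": "play_rows", "body": {"motion": [[40, [5, 0, 0], 8], [40, [20, 5, 0], 16], [40, [35, 15, 0], 24], [40, [50, 25, 0], 32], [40, [70, 35, 0], 40], [40, [90, 45, 0], 48], [40, [110, 55, 0], 56], [40, [130, 65, 0], 64], [40, [150, 75, 0], 72], [40, [165, 80, 0], 80], [40, [170, 85, 0], 88], [40, [170, 85, 0], 90]]}}

```text
t: 5.2
tcp_pos: [562.8, 25.9, 222.9]
ee_rot: [0.0, 0.758, 0.652, 0.0]
ft_force: [-0.9, 0.3, 1.0]
opening: 40.3
gripper_force: 0.0
```

>>> {"method": "play_rows", "body": {"motion": [[40, [0, 0, -15], 0], [40, [0, 0, -35], 0], [40, [0, 0, -50], 0], [40, [0, 0, -50], 0]]}}

```text
t: 5.6
tcp_pos: [560.6, 25.4, 171.2]
ee_rot: [-0.001, 0.76, 0.65, -0.001]
ft_force: [-0.2, -0.0, -0.6]
opening: 40.1
gripper_force: 0.0
```

Run:
```python
from h import *
s=observe();print(s["t"],s["tcp_pos"],s["ee_rot"],s["ft_force"],s["qpos"])
A=read_camera("top");B=read_camera("scene")
print(proj(B,s["tcp_pos"]),proj(B,[560.5,25.5,147.5]))
b=B["img"][130:230,240:380,::-1]
cv2.imwrite("pics/s3.png",cv2.resize(b,None,fx=5,fy=5,interpolation=cv2.INTER_CUBIC))
```

```text
5.6 [560.60774135  25.36811338 171.19567653] [-0.00142099  0.75991097  0.65002421 -0.00135289] [-0.18118915 -0.0060113  -0.58186382] [-9.13698069e-02  4.58261567e-01  1.50334396e+00  4.64208470e-05
  1.18391092e+00  6.41730429e-02]
(np.float64(311.9291638955166), np.float64(196.53375380762088)) (np.float64(312.07003926631654), np.float64(201.96237170951392))
```

View pics/s3.png

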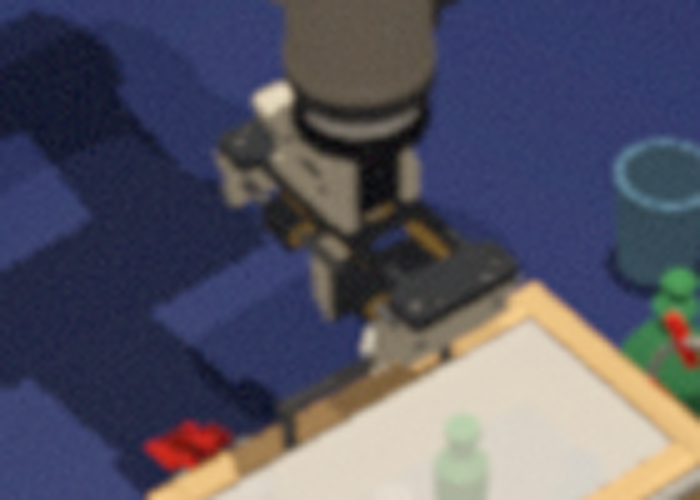

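The fingers straddle the handle, which is the dark bar running from (283,405) to (450,350) in the crop. Now I lower and grip.

>>> {"method": "play_rows", "body": {"motion": [[40, [0, 0, -15], 0], [40, [0, 0, -28], 0], [40, [0, 0, -37], 0], [40, [0, 0, -37], 0]]}}

```text
t: 6.1
tcp_pos: [560.8, 25.1, 136.3]
ee_rot: [-0.0, 0.76, 0.65, -0.0]
ft_force: [-0.2, 1.0, -0.2]
opening: 39.8
gripper_force: 0.0
```

>>> {"method": "play_rows", "body": {"motion": [[8, [0, 0, 0], 0], [5, [0, 0, 0], 0], [0, [0, 0, 0], 0], [0, [0, 0, 0], 0], [0, [0, 0, 0], 0], [0, [0, 0, 0], 0], [0, [0, 0, 0], 0]], "grip_force": 12}}

```text
t: 6.8
tcp_pos: [561.4, 25.0, 137.1]
ee_rot: [0.001, 0.76, 0.65, 0.001]
ft_force: [3.5, 0.3, 1.1]
opening: 9.3
gripper_force: 12.0
```

Run:
```python
import numpy as np
t=np.append(np.arange(0,.9,.05),[.88,.72]);r=np.hypot(160,47);a=np.arctan2(47,160)
d=r*(np.cos(a)-np.cos(a+t));z=r*(np.sin(a+t)-np.sin(a))
for q in zip(t,d*.988,-d*.155,z):print(*np.round(q,2))
```

```text
0.0 0.0 -0.0 0.0
0.05 2.52 -0.4 7.94
0.1 5.43 -0.85 15.74
0.15 8.71 -1.37 23.38
0.2 12.38 -1.94 30.85
0.25 16.4 -2.57 38.12
0.3 20.78 -3.26 45.18
0.35 25.51 -4.0 52.01
0.4 30.56 -4.79 58.6
0.45 35.94 -5.64 64.92
0.5 41.61 -6.53 70.95
0.55 47.58 -7.47 76.7
0.6 53.83 -8.45 82.13
0.65 60.34 -9.47 87.25
0.7 67.09 -10.53 92.02
0.75 74.07 -11.62 96.45
0.8 81.26 -12.75 100.52
0.85 88.64 -13.91 104.22
0.88 93.15 -14.61 106.26
0.72 69.85 -10.96 93.84
```

>>> {"method": "play_rows", "body": {"motion": [[0, [1.2, -0.2, 4], 0], [0, [2.5, -0.4, 7.9], 0], [0, [3.9, -0.6, 11.9], 0], [0, [5.4, -0.9, 15.7], 0], [0, [7, -1.1, 19.6], 0], [0, [8.7, -1.4, 23.4], 0], [0, [8.7, -1.4, 23.4], 0]]}}

```text
t: 7.5
tcp_pos: [570.4, 23.6, 160.7]
ee_rot: [0.001, 0.76, 0.65, 0.001]
ft_force: [5.3, 0.1, -3.9]
opening: 9.5
gripper_force: 12.0
```

>>> {"method": "play_rows", "body": {"motion": [[0, [3.7, -0.5, 7.5], 0], [0, [7.7, -1.2, 14.7], 0], [0, [12.1, -1.9, 21.8], 0], [0, [16.8, -2.6, 28.6], 0], [0, [21.9, -3.4, 35.2], 0], [0, [27.2, -4.2, 41.5], 0], [0, [32.9, -5.1, 47.6], 0], [0, [38.9, -6.1, 53.3], 0], [0, [38.9, -6.1, 53.3], 0]]}}

```text
t: 8.4
tcp_pos: [608.9, 17.5, 214.7]
ee_rot: [0.0, 0.76, 0.65, 0.0]
ft_force: [-2.3, 1.2, 0.0]
opening: 9.4
gripper_force: 12.0
```

Run:
```python
from h import *
s=observe();print(s["t"],s["tcp_pos"],s["ft_force"],s["opening"])
A=read_camera("top");B=read_camera("scene")
a=A["img"][130:250,260:400,::-1];b=B["img"][130:250,250:390,::-1]
cv2.imwrite("pics/two4.png",cv2.resize(np.vstack([a,b]),None,fx=2.5,fy=2.5,interpolation=cv2.INTER_CUBIC))
```

```text
8.4 [608.87388318  17.51640155 214.69293427] [-2.30552531  1.20128895  0.02518039] 9.449092947411918
```

View pics/two4.png

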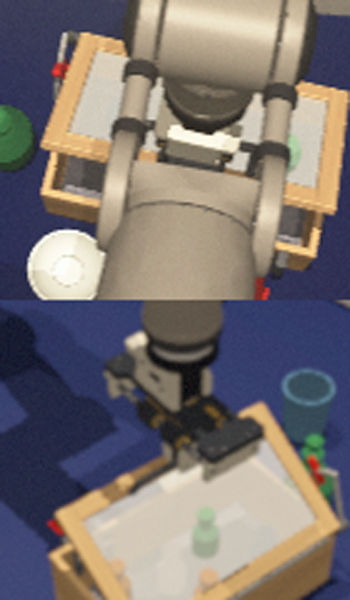

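>>> {"method": "play_rows", "body": {"motion": [[0, [6.2, -1, 5.4], 0], [0, [12.7, -2, 10.5], 0], [0, [19.5, -3.1, 15.3], 0], [0, [26.5, -4.1, 19.7], 0], [0, [33.7, -5.3, 23.8], 0], [0, [37.3, -5.9, 25.7], 0], [0, [41, -6.4, 27.5], 0], [0, [45.5, -7.1, 29.5], 0], [0, [45.5, -7.1, 29.5], 0], [0, [45.5, -7.1, 29.5], 0], [0, [45.5, -7.1, 29.5], 0]]}}

```text
t: 9.6
tcp_pos: [653.8, 10.4, 242.9]
ee_rot: [0.0, 0.76, 0.65, -0.0]
ft_force: [-1.4, -0.9, 1.7]
opening: 9.1
gripper_force: 12.0
```

Run:
```python
from h import *
s=observe();print(s["t"],s["tcp_pos"],s["ft_force"],s["wrist_torque"],s["opening"])
A=read_camera("top");B=read_camera("scene")
R=np.array([[.988,.155],[-.155,.988]]);C=np.array([630.3,15])
for th in(.7,.8,.88,.96):  # lid front corners, top face
    for y in(150,-150):
        x=90-180*np.cos(th)+12*np.sin(th);z=100.5+180*np.sin(th)+12*np.cos(th);w=[*(C+R@[x,y]),z]
        print(th,y,np.round(proj(A,w),1),np.round(proj(B,w),1))
a=A["img"][120:240,260:400,::-1];b=B["img"][110:230,260:400,::-1]
cv2.imwrite("pics/two5.png",cv2.resize(np.hstack([a,b]),None,fx=2.85,fy=2.85,interpolation=cv2.INTER_CUBIC))
```

```text
9.6 [653.79765733  10.43481475 242.93884162] [-1.35792761 -0.88372548  1.73701445] [-0.17240003  0.14804265  0.02582317] 9.133342138430786
0.7 150 [277.2 177.2] [358.  167.7]
0.7 -150 [396.9 204.5] [273.6 213.2]
0.8 150 [278.2 170.8] [361.2 166.9]
0.8 -150 [398.8 198.2] [275.9 213. ]
0.88 150 [279.1 165.4] [364.  166.7]
0.88 -150 [400.3 192.9] [278.  213.3]
0.96 150 [280.1 159.8] [367.  166.8]
0.96 -150 [401.8 187.3] [280.3 214. ]
```

View pics/two5.png

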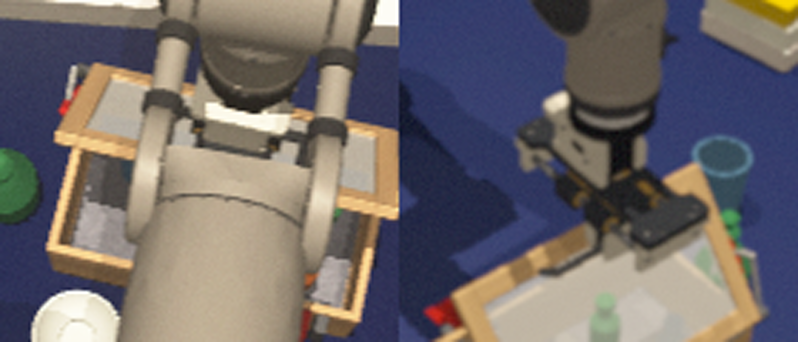

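The lid corner sits at about (280,165) in the top view and (364,169) in the scene view, which matches 0.88 rad, so it is past balance. I'll ease back to 0.72.

>>> {"method": "play_rows", "body": {"motion": [[0, [-2.2, 0.4, -0.9], 0], [0, [-4.5, 0.7, -2], 0], [0, [-8.2, 1.3, -3.8], 0], [0, [-11.9, 1.9, -5.7], 0], [0, [-15.5, 2.4, -7.7], 0], [0, [-19.1, 3, -9.8], 0], [0, [-21.5, 3.4, -11.2], 0], [0, [-23.3, 3.6, -12.4], 0], [0, [-23.3, 3.6, -12.4], 0], [0, [-23.3, 3.6, -12.4], 0], [0, [-23.3, 3.6, -12.4], 0], [0, [-23.3, 3.6, -12.4], 0]]}}

```text
t: 10.9
tcp_pos: [630.7, 14.2, 230.5]
ee_rot: [0.0, 0.76, 0.65, 0.0]
ft_force: [0.1, 0.0, 0.7]
opening: 9.1
gripper_force: 12.0
```

Run:
```python
from h import *
s=observe();print(s["t"],s["tcp_pos"],s["ft_force"],s["opening"],np.abs(s["qvel"]).max())
A=read_camera("top");B=read_camera("scene")
R=np.array([[.988,.155],[-.155,.988]]);C=np.array([630.3,15])
for th in(.62,.67,.72,.77):
    for y in(150,-150):
        x=90-180*np.cos(th)+12*np.sin(th);z=100.5+180*np.sin(th)+12*np.cos(th);w=[*(C+R@[x,y]),z]
        print(th,y,np.round(proj(A,w),1))
a=A["img"][130:230,260:310,::-1];b=A["img"][130:230,350:410,::-1]
cv2.imwrite("pics/two6.png",cv2.resize(np.hstack([a,b]),None,fx=6,fy=6,interpolation=cv2.INTER_CUBIC))
```

```text
10.9 [630.69953433  14.18567408 230.54563461] [0.11833405 0.00646602 0.70405714] 9.100648079540745 0.001174615681661584
0.62 150 [276.6 182. ]
0.62 -150 [395.4 209.2]
0.67 150 [276.9 179.1]
0.67 -150 [396.3 206.3]
0.72 150 [277.4 176. ]
0.72 -150 [397.2 203.3]
0.77 150 [277.9 172.8]
0.77 -150 [398.2 200.2]
```

View pics/two6.png

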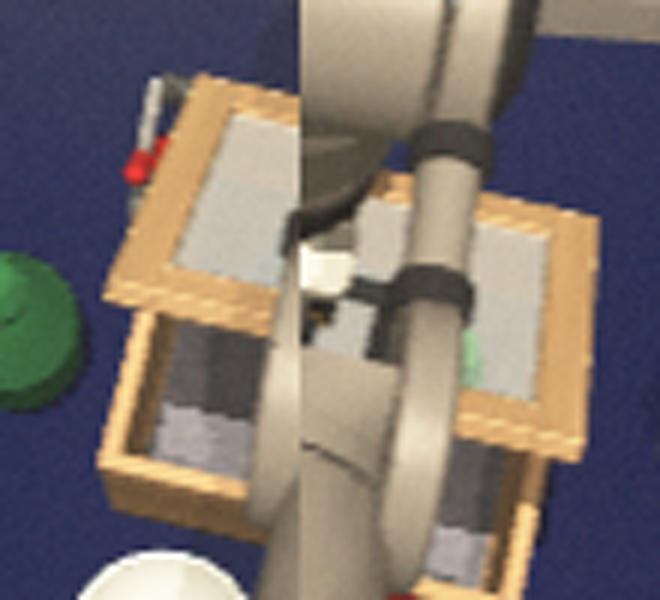

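The lid's front corners, at about (277.5,179) and (397,205), and the arm's displacement both give about 0.70–0.72 rad. That is roughly 5° below balance, and the lid is at rest in the grip.

```bash
python3 -c "
from rig import finish_job;print(finish_job())"
```

```text
the job is handed in; nothing more can be done
None
```

I pressed the catch until it stayed down, lifted the lid to about 0.88 rad (past its 0.80 balance point), and eased it back to about 0.72 rad, roughly 5° below. It is held there at rest in the gripper, handed in at about 11 s of robot time; the views I took showed no goods moved, though the arm hid some of them at the end.

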